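Push the tip box home into the locating corner

ROBOT

A 6-joint arm with a two-finger parallel gripper is mounted at the origin on a cart in front of the work surface, level with it; the furniture and walls round the work are solid. World frame = base frame: x ahead of the robot, y to its left, z up, the work surface at z = 0. Lengths are in mm, angles in rad, forces in N, time in s.
With the tool pointing down it reaches from about 350 to 975 mm from the base axis. Payload 7.1 kg.
Tool frame: the origin (TCP) lies midway between the tips of the shut fingers; the grasp point (between the pads) lies 19 mm behind it (ctrl.grip_point_offset is the distance from the TCP to the grasp point, in mm); z points along the fingers, y is the line along which they close (so a half turn about z gives the same grasp; the last joint's range is limited). The gripper opens to 88 mm and grips with 3 to 60 N. Pads are 20 mm wide; open, the fingers measure 115 mm over their backs; the gripper's body (75 mm by 178 mm) begins 61 mm behind the grasp point.
Start: joints at [-1.311, 0.423, 1.63, -0, 1.089, -0.019], TCP at [172.02, -600.844, 184.175] pointing down, gripper open.
Joint ranges: [-3, 3], [-0.9, 2.11], [0.09, 2.58], [-1.31, 4.45], [0.11, 2.69], [-2.54, 2.54]. Speed limits (rad/s): [2.39, 2.39, 3.01, 3.14, 3.14, 3.14].

INTERFACE

Orientations are given as a rotation vector (axis times angle).
In Python, from workcell import get_obs, optics, close_job, spotter, ctrl gives the robot as it stands. The module is installed in compiled form; this text tells all that it offers.
- The arm moves only by the tool move_arm, never from a script. Its argument "rows" is a list of rows, each a list of 5 numbers: the shift along the tool's x, y, z in cm, then the turn about the tool's z in degrees, then the opening in per cent of the stroke, from 0 (shut) to 100 (fully open). A call has 1 to 10 rows; each row shifts and turns the commanded pose from where the row before left it, along the tool's axes as they then stand; what a row does not reach is not made up. A row lasts 1/8 s, in which the tool goes at most 62.5 mm and 10.7 degrees, less where a joint would pass 70% of its speed; a pose out of reach is approached as far as the arm can. A call with a gripper value outside its range is refused whole. The fingers move at their own pace and stop on an object; the grip force is fixed at half the most. Time passes only in rows, so rows that do not move let the fingers close. It gives the time, the measured TCP pose, the force, the opening and the grip force at its end, in the units of the state.
- get_obs(): the state, without advancing time (a new reading comes with each control period).
- optics.get_image(name): name is "scene" or "top" or "wrist"; returns the picture (420x560x3 uint8, blue, green, red); there is no depth.
- optics.calibration(name): a dict with "camera_matrix" (3x3 intrinsics, pixels), "distortion" ([k1, k2, p1, p2, k3] as OpenCV has them; the pictures are not rectified), "xyz" and "orientation" of the camera in the world. Camera axes: x right, y down, z forward; pixel columns grow to the right and rows downward; lengths in mm; the calibration is good to about 2 mm. A picture is of the moment at which its call begins: read the wrist's pose just before it. calibration takes no time and is no camera call; for the wrist camera it gives the pose at the moment of the call.
- close_job(): hands the job in; it is judged then, once.
Trained networks look in the newest picture that a camera, given by its name, has taken for a name from the list of things; names that differ only in an ending like _2 or _b are one class to them, and where a whole thing is asked for, a point or a joint stands for the part that bears it (a point fixed in the world has none). Each returns a list of dicts, best first, with "conf" (0 to 1); they miss things now and then, are a little off and sometimes report something else, mostly with a low value. They report only what shows in the picture. A call takes as long as a camera call. They do not tell look-alikes from the thing itself.
- spotter.find_in(camera, label): "point" ([column, row] in pixels, amid what is visible of it).
- spotter.regions_of(camera, label): "region" (420x560 bool, what is visible of it) and "point" ([column, row] in pixels, amid what is visible of it).
The state is a dict: "t": time; "qpos": joint angles; "qvel": joint speeds; "joint_torque": joint torques, N m; "ee_pos": TCP position; "orientation": TCP orientation; "ft_force": force on the tool from outside, world axes, zero at the start; "moment": the same for the moment, N m; "width": finger opening in mm; "grasp_force": force on a finger pad.
Only numpy, scipy, OpenCV 4.12 (cv2) and the standard library are available. Lean on these libraries where they do the work, as an engineer would, in place of code of your own. Each camera call takes 0.05 s, during which the arm holds its last target. There are 200 camera calls.

TASK

Push the blue pipette-tip box along the bench, fully home into the L-shaped metal locating corner: one long side flush against the longer bar and one end flush against the shorter bar. Only push it, with the fingers: it stays flat on the bench and is never lifted or tipped. Leave the brown bottle, the glass beaker and the white crucible as they stand.

Things in the scene. Friction and masses are not known exactly. Their poses are not given: they have to be found in the camera images.
- tip_box: Blue plastic box of white pipette tips, its clear lid shut and fixed on, loose, 0.08 to 0.15 kg. Its upright sides are flat: 66 mm apart along its own x, 118 mm along its own y (the long way); 69 mm high with the lid, the blue part 45 mm. Origin at the centre of its underside, z up. Either long side may face the longer bar: it touches when the origin is 33 mm from the bar (59 mm for an end and the shorter bar).
- corner: L of two aluminium bars, 14 mm thick, 18 mm high, fixed. Origin on the bench where the inner faces meet, z up; x points away from the robot within 0.35 rad. The longer bar's inner face is x = 0 and runs 136 mm along -y; the shorter bar's is y = 0 and runs 85 mm along -x. The box starts at x < 0, y < 0, where it belongs, 60 to 105 mm short of the longer bar, 35 to 100 mm of the shorter, its y turned up to 0.45 rad from this y.
- amber_bottle: Bystander: brown screw-cap bottle, 42 mm across, 90 mm high, loose, standing beyond the longer bar. Origin at the centre of its underside, z up.
- beaker: Bystander: glass beaker, 73 mm across, 95 mm high, loose, standing to the right of the box. Origin at the centre of its underside, z up.
- crucible: Bystander: white porcelain crucible, 41 mm across, 31 mm high, loose, standing nearer the robot than the shorter bar, to the left of the box. Origin at the centre of its underside, z up.
Things that resemble listed ones, but are neither listed nor needed, are in the scene too. Leave any green, orange or purple look-alike of the tip_box alone.

How it is judged:
By the outcome, as a careful person would: the job done as asked, in the order asked, and still so for the second after the job is handed in, with the robot touching nothing.
It also fails if it takes over 64 s, if anything falls off the work surface, if the arm or the gripper's body presses on something with over 40 N, if the wrist force passes 120 N, or if a joint passes its speed limit or range.

## Working session

There is one attempt and no reset: what is moved stays moved. The work goes in short steps, Python scripts to look and compute and a tool call to move; the robot and the scene stay as the last step left them, time stands still between calls to the robot, and variables do not carry over. Pictures are saved under pics/ and viewed, at most 10 in all, crops included, and the job is handed in when it is done.

Besides the shell and the picture viewer there is one more tool, called after "Emit:" as name(argument=value, ...) on one line, values as JSON. move_arm: Moves the arm, as the interface text tells. Its arguments: {"type":"object","properties":{"rows":{"type":"array","items":{"type":"array","items":{"type":"number"}}}},"required":["rows"]}

```bash
mkdir -p pics
cat > h.py <<'E'
import numpy as np, cv2
from scipy.spatial.transform import Rotation as R
from workcell import get_obs, optics, close_job, spotter, ctrl
def cal(n):
    c=optics.calibration(n); o=np.array(c["orientation"],float)
    M=o if o.shape==(3,3) else R.from_rotvec(o).as_matrix()
    return np.array(c["camera_matrix"],float),np.array(c["distortion"],float),np.array(c["xyz"],float),M
def ray(c,px):
    K,D,p,M=c
    u=cv2.undistortPoints(np.array(px,float).reshape(-1,1,2),K,D).reshape(-1,2)
    return (M@np.c_[u,np.ones(len(u))].T).T
def onz(c,px,z):
    d=ray(c,px); return c[2]+d*((z-c[2][2])/d[:,2])[:,None]
def proj(c,P):
    K,D,p,M=c
    return cv2.projectPoints(np.array(P,float).reshape(-1,1,3),cv2.Rodrigues(M.T)[0],-M.T@p,K,D)[0].reshape(-1,2)
E
python3 - <<'E'
from h import *
s=get_obs(); print(s["ee_pos"],s["orientation"],s["width"])
ims=[]
for n in("scene","top"):
    im=optics.get_image(n); cv2.imwrite(f"pics/{n}0.png",im); c=cal(n); print(n,c[2],c[3].round(3).tolist())
    for l in("tip_box","corner","amber_bottle","beaker","crucible"):
        print(l,[(np.round(r["point"]),round(r["conf"],2),onz(c,r["point"],0).round()[0][:2]) for r in spotter.find_in(n,l)])
E
```

```text
[ 171.85730001 -600.26388456  183.41312424] [-3.10962171e+00 -4.36318394e-01  3.24518936e-04] 87.91575475846129
scene [ 83.00585664 518.87578457 750.21949864] [[-0.762, -0.43, 0.484], [-0.648, 0.52, -0.557], [-0.012, -0.738, -0.675]]
tip_box [(array([284., 196.]), 0.78, array([ 646., -158.])), (array([368., 186.]), 0.74, array([ 519., -309.])), (array([334., 252.]), 0.73, array([457., -89.])), (array([283., 343.]), 0.65, array([399., 142.])), (array([203., 290.]), 0.56, array([590., 150.]))]
corner [(array([228., 231.]), 0.63, array([663.,   6.]))]
amber_bottle [(array([201., 191.]), 0.77, array([803., -48.]))]
beaker [(array([319., 136.]), 0.65, array([ 727., -399.]))]
crucible [(array([277., 280.]), 0.73, array([499.,  41.])), (array([283., 195.]), 0.5, array([ 648., -157.])), (array([321., 137.]), 0.26, array([ 722., -399.]))]
top [ 363.31396729  -78.881211   1043.73698548] [[0.089, -0.974, 0.208], [-0.996, -0.087, 0.02], [-0.001, -0.209, -0.978]]
tip_box [(array([171., 284.]), 0.97, array([400., 160.])), (array([277., 271.]), 0.96, array([448., -68.])), (array([314., 194.]), 0.71, array([ 631., -137.])), (array([254., 160.]), 0.67, array([698.,   8.])), (array([176., 207.]), 0.56, array([572., 173.])), (array([380., 254.]), 0.55, array([ 507., -292.]))]
corner [(array([256., 156.]), 0.78, array([708.,   3.]))]
amber_bottle [(array([265., 128.]), 0.68, array([778., -10.]))]
beaker []
crucible [(array([219., 250.]), 0.71, array([483.,  63.])), (array([252., 157.]), 0.64, array([705.,  12.]))]
```

View pics/top0.png

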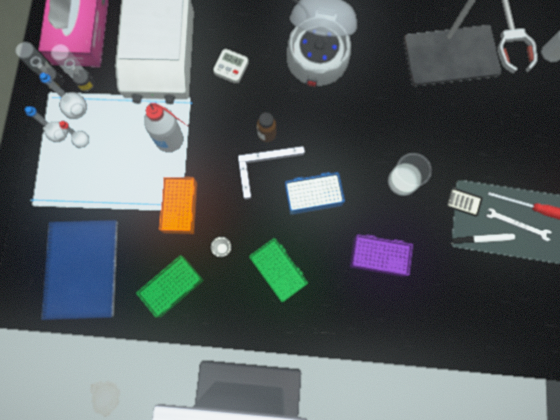

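View pics/scene0.png

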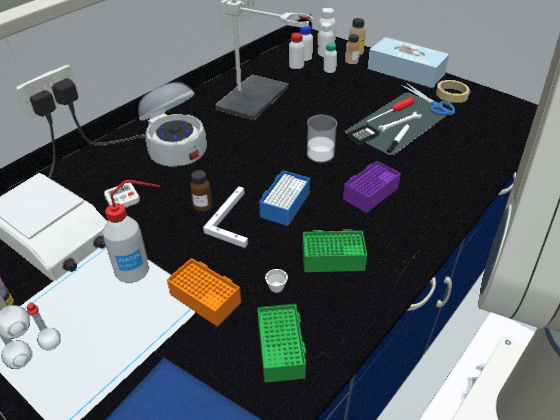

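Top: the blue box with white tips is at (314,194), and the corner at about (240,158). Look-alikes to reject are green (171,284) and (277,271), orange (176,207) and purple (380,254). In the scene view the blue box is at (284,196). I'll check this in a close crop.

Run:
```python
from h import *
a=cv2.imread("pics/top0.png")[110:220,225:365]; b=cv2.imread("pics/scene0.png")[160:260,190:330]
a=cv2.resize(a,None,fx=5.5,fy=5.5,interpolation=cv2.INTER_CUBIC)[:600]
cv2.imwrite("pics/ca.png",a)
cv2.imwrite("pics/cb.png",cv2.resize(b,None,fx=5.5,fy=5.5,interpolation=cv2.INTER_CUBIC))
```

```text
(no output)
```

View pics/ca.png

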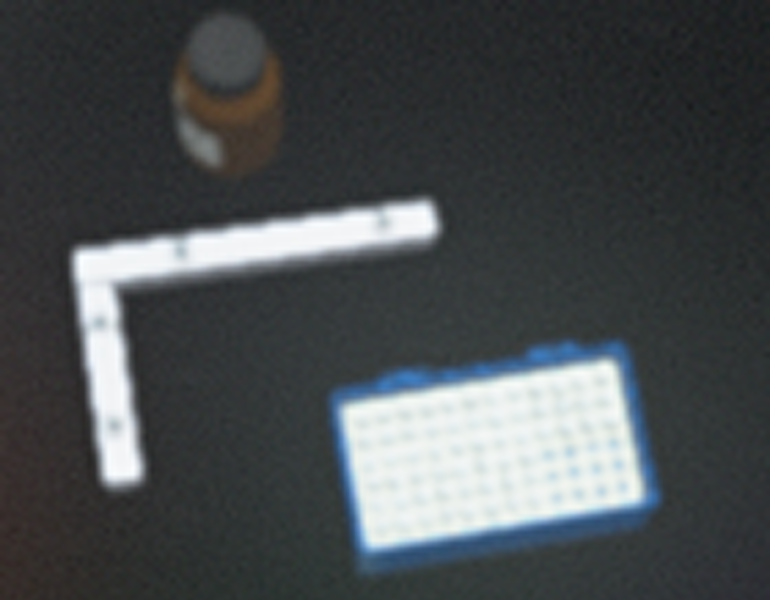

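View pics/cb.png

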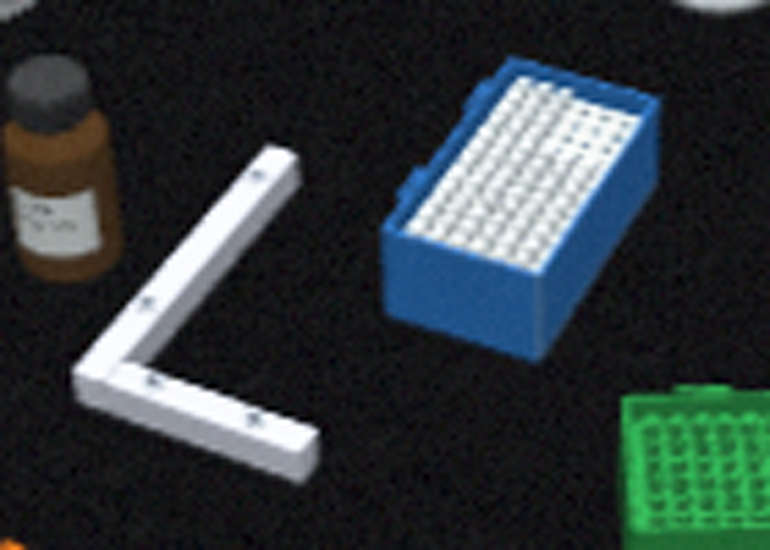

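Confirmed: blue box in the crop, rim corners at (333,393), (627,345), (658,500) and (360,552). The bar's outer corner is at (74,248). Next I'll fit both poses over the two views.

```bash
cat > fit.py <<'E'
from h import *
from scipy.optimize import least_squares
ct,cs=cal("top"),cal("scene")
T=lambda u:(np.array(u)+.5)/5.5-.5+[225,110]
S=lambda u:(np.array(u)+.5)/5.5-.5+[190,160]
def fit(t,s,x0,name):
    def f(p,sep=False,tt=t,ss=s):
        r=[]
        for c,k,F in((ct,tt,T),(cs,ss,S)):
            if not k: continue
            L=np.array([a for a,_ in k],float); M=R.from_euler("z",p[2]).as_matrix()
            r.append(proj(c,L@M.T+[p[0],p[1],p[3] if len(p)>3 else 0])-F([b for _,b in k]))
        return np.concatenate(r).ravel()
    for lab,kw,x in(("both+z",{},list(x0)+[0]),("both",{},x0),("top",{"ss":[]},x0),("scene",{"tt":[]},x0)):
        o=least_squares(lambda p:f(p,**kw),x,x_scale=[10,10,.1,10][:len(x)],loss="soft_l1")
        print(name,lab,o.x.round(3),"rms px",np.sqrt(np.mean(f(o.x,**kw)**2)).round(2))
        if lab=="both": out=o.x
    return out
if __name__=="__main__":
    C=fit([((14,14,18),(74,248)),((14,-136,18),(434,200)),((0,-136,18),(440,240)),((-85,0,18),(145,480)),((-85,14,18),(103,487)),((0,0,18),(118,284))],
     [((14,14,18),(75,372)),((14,-136,18),(272,145)),((0,-136,18),(300,160)),((0,0,18),(120,362)),((-85,0,18),(318,432)),((-85,14,18),(303,455)),((-85,14,0),(305,483)),((0,-136,0),(298,185)),((14,14,0),(77,400))],[690,20,0.],"corner")
    B=fit([((33,59,45),(333,393)),((33,-59,45),(627,345)),((-33,-59,45),(658,498)),((-33,59,45),(360,552)),((-33,59,0),(362,573))],
     [((33,59,45),(385,230)),((-33,59,45),(543,275)),((-33,-59,45),(660,100)),((33,-59,45),(512,58)),((33,59,0),(385,315)),((-33,59,0),(540,360)),((-33,-59,0),(658,182))],[630,-130,0.],"box")
    M=R.from_euler("z",-C[2]).as_matrix()[:2,:2]; print("box in corner",M@(B[:2]-C[:2]),B[2]-C[2])
    for n,p,z in(("top0",(408,176),90),):
        print("beaker rim/base",onz(ct,[(415,168)],95),onz(ct,[(403,183)],0))
    print("bottle",onz(ct,[(225+225/5.5,110+50/5.5)],90),"crucible",onz(ct,[(221,247)],15))
E
python3 fit.py
```

```text
corner both+z [ 6.89203e+02  2.51800e+01  2.37000e-01 -1.32400e+00] rms px 0.59
corner both [6.88583e+02 2.55960e+01 2.37000e-01] rms px 0.61
corner top [6.89188e+02 2.52400e+01 2.34000e-01] rms px 0.62
corner scene [6.87965e+02 2.61190e+01 2.39000e-01] rms px 0.55
box both+z [ 6.25114e+02 -1.35603e+02  2.64000e-01  2.48000e-01] rms px 0.45
box both [ 6.25222e+02 -1.35705e+02  2.64000e-01] rms px 0.45
box top [ 6.26157e+02 -1.35056e+02  2.61000e-01] rms px 0.36
box scene [ 6.24610e+02 -1.36091e+02  2.67000e-01] rms px 0.28
box in corner [ -99.44701187 -141.92526614] 0.026814978188268557
beaker rim/base [[ 680.54213265 -337.67155095   95.        ]] [[ 674.11714686 -337.43773392    0.        ]]
bottle [[763.7499566  -16.33839662  90.        ]] crucible [[488.7415075  58.3880346  15.       ]]
```

Both fits give z ≈ 0 and 0.5 px residual. The box is 66 mm short of the long bar and 83 mm short of the short bar, 1.5° off. Plan: push its right end +y about 75 mm, then its near side +x to the bar, then seat both.

Emit:
move_arm(rows=[[5.6,-2.19,0,0,34],[5.6,-2.19,0,0,34],[5.6,-2.19,0,0,34],[5.6,-2.19,0,0,34],[5.6,-2.19,0,0,34],[5.6,-2.19,0,0,34],[5.6,-2.19,0,0,34],[5.6,-2.19,0,0,34],[5.6,-2.19,0,0,34],[5.6,-2.19,0,0,34]])

```text
t: 1.85
ee_pos: [651.6, -234.8, 184.3]
orientation: [3.111, 0.437, 0.0]
ft_force: [0.6, -1.0, 0.2]
width: 29.7
grasp_force: 0.0
```

Emit:
move_arm(rows=[[0,0,0,-9.7,34],[0,0,0,-9.7,34],[0,0,0,-9.7,34],[0,0,0,-9.7,34],[0,0,0,-9.7,34],[0,0,0,-9.7,34],[0,0,0,-9.7,34],[0,0,0,-9.7,34],[0,0,0,-9.7,34],[0,0,0,0,34]])

```text
t: 3.1
ee_pos: [650.1, -236.2, 184.1]
orientation: [-1.952, -2.462, 0.0]
ft_force: [-0.4, 0.5, -0.3]
width: 29.7
grasp_force: 0.0
```

```bash
cat > st.py <<'E'
import sys
from h import *
C=np.array([688.6,25.6]); A=.237
def st(*tgt):
    s=get_obs(); m=R.from_rotvec(s["orientation"]).as_matrix(); p=np.array(s["ee_pos"])
    yaw=np.arctan2(m[1,0],m[0,0]); Rc=R.from_euler("z",A).as_matrix()[:2,:2]
    print("t",round(s["t"],2),"corner xy",(Rc.T@(p[:2]-C)).round(1),"z",p[2].round(1),"yaw rel",(np.degrees(yaw-A)).round(2),"w",round(s["width"],1),"F",np.round(s["ft_force"],1),"q6",round(s["qpos"][5],2))
    if tgt:
        d=np.r_[Rc@np.array(tgt[:2])+C,tgt[2]]-p; print("shift cm",(m.T@d/10).round(2))
if __name__=="__main__": st(*map(float,sys.argv[1:]))
E
python3 st.py -101 -240 20
```

```text
t 3.1 corner xy [ -98.9 -245.4] z 184.1 yaw rel 89.61 w 29.7 F [-0.4  0.5 -0.3] q6 -0.6
shift cm [ 0.54 -0.21 16.41]
```

Emit:
move_arm(rows=[[0,0,4.1,0.4,34],[0,0,4.1,0,34],[0,0,4.1,0,34],[0,0,4.1,0,34],[0.8,0,0,0,34],[0.8,0,0,0,34],[0.8,0,0,0,34],[0.5,0,0,0,34],[0.5,0,0,0,34],[0.5,0,0,0,34]])

```text
t: 4.35
ee_pos: [641.7, -198.1, 20.7]
orientation: [1.958, 2.456, 0.0]
ft_force: [0.7, -0.9, 1.2]
width: 30.0
grasp_force: 0.3
```

Emit:
move_arm(rows=[[0.7,0,0,0,34],[0.7,0,0,0,34],[0.7,0,0,0,34],[0.7,0,0,0,34],[0.7,0,0,0,34],[0.7,0,0,0,34],[0.7,0,0,0,34],[0.7,0,0,0,34],[0.7,0,0,0,34],[0,0,0,0,34]])

```text
t: 5.6
ee_pos: [627.2, -136.1, 20.1]
orientation: [-1.957, -2.457, 0.0]
ft_force: [-0.4, 0.2, 0.2]
width: 30.2
grasp_force: 0.0
```

Run:
```python
from st import *
st(-101,-136,20)
a=optics.get_image("top")[110:220,225:365]; cv2.imwrite("pics/c1.png",cv2.resize(a,None,fx=5,fy=5,interpolation=cv2.INTER_CUBIC))
```

```text
t 5.6 corner xy [ -97.7 -142.8] z 20.1 yaw rel 89.33 w 30.2 F [-0.4  0.2  0.2] q6 -0.46
shift cm [ 0.67 -0.34  0.01]
```

View pics/c1.png

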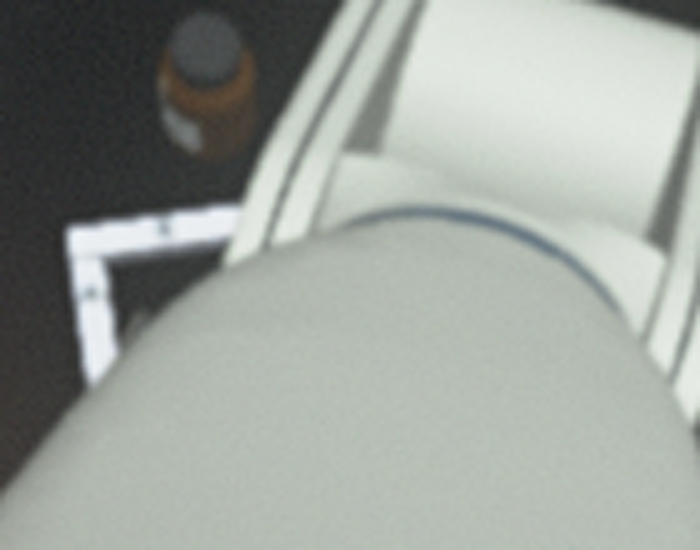

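The arm hides the box in the top view, as expected; the bars and bottle haven't moved. I'm backing off, rising and going round to the near side.

Emit:
move_arm(rows=[[-1.5,0,0,0,34],[-1.5,0,0,0,34],[0,0,-4,0,34],[0,0,-4,0,34],[0,0,-4,0,60],[2.5,-1.9,0,0,60],[2.5,-1.9,0,0,60],[2.5,-1.9,0,0,60],[2.5,-1.9,0,0,60],[0,0,0,0,60]])

```text
t: 6.9
ee_pos: [536.7, -85.5, 140.3]
orientation: [-1.958, -2.456, 0.001]
ft_force: [0.2, -0.4, 0.5]
width: 52.7
grasp_force: 0.0
```

Emit:
move_arm(rows=[[0,0,0,10,60],[0,0,0,10,60],[0,0,0,10,60],[0,0,0,10,60],[0,0,0,10,60],[0,0,0,10,60],[0,0,0,10,60],[0,0,0,10,60],[0,0,0,9.3,60],[0,0,0,0,60]])

```text
t: 8.15
ee_pos: [539.0, -86.7, 140.4]
orientation: [3.119, 0.372, 0.002]
ft_force: [0.9, 0.0, -0.7]
width: 52.9
grasp_force: 0.0
```

Run:
```python
from st import *
st(-165,-74,20)
for n in("top","scene"):
    im=optics.get_image(n); cv2.imwrite(f"pics/{n}2.png",im)
a=cv2.imread("pics/top2.png")[110:220,225:365];b=cv2.imread("pics/scene2.png")[160:260,190:330]
cv2.imwrite("pics/c2.png",np.vstack([cv2.resize(x,None,fx=f,fy=f,interpolation=cv2.INTER_CUBIC) for x,f in((a,2.8),(b,2.8))]))
```

```text
t 8.15 corner xy [-171.8  -74.1] z 140.4 yaw rel 0.03 w 52.9 F [ 0.9  0.  -0.7] q6 1.15
shift cm [ 6.600e-01 -1.000e-02  1.204e+01]
```

View pics/c2.png

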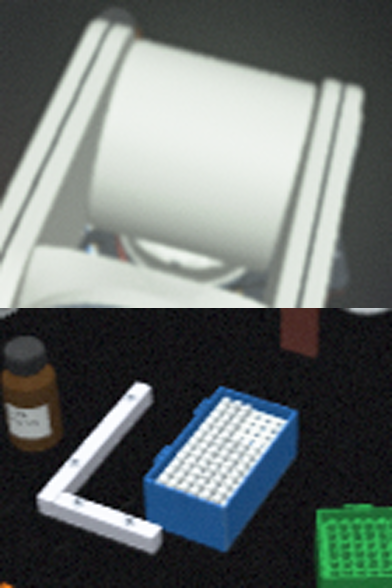

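The scene view shows the box flat, square and to the right of the short bar's end. The green look-alike's nearest corner is about 17 mm behind the descent point, so I'll shift 1 cm forward before going down.

Emit:
move_arm(rows=[[1.0,0,0,0,60],[0,0,4,0,60],[0,0,4,0,60],[0,0,4,0,60],[0,0,0,0,60],[0.7,0,0,0,60],[0.7,0,0,0,60],[0.6,0,0,0,60],[0.6,0,0,0,60],[0.6,0,0,0,60]])

```text
t: 9.5
ee_pos: [579.0, -75.5, 20.5]
orientation: [3.119, 0.371, 0.0]
ft_force: [-0.6, 0.0, 0.2]
width: 52.6
grasp_force: 0.4
```

Emit:
move_arm(rows=[[0.6,0,0,0,60],[0.6,0,0,0,60],[0.6,0,0,0,60],[0.6,0,0,0,60],[0.6,0,0,0,60],[0.5,0,0,0,60],[0.5,0,0,0,60],[0.4,0,0,0,60],[0.3,0,0,0,60],[0,0,0,0,60]])

```text
t: 10.75
ee_pos: [624.6, -64.5, 20.2]
orientation: [3.119, 0.371, 0.001]
ft_force: [0.2, -0.8, -0.4]
width: 52.3
grasp_force: 0.0
```

```bash
python3 st.py -76 -74 20
```

```text
t 10.75 corner xy [-83.4 -72.6] z 20.2 yaw rel -0.0 w 52.3 F [ 0.2 -0.8 -0.4] q6 1.21
shift cm [0.74 0.14 0.02]
```

Emit:
move_arm(rows=[[0.2,0,0,0,60],[0.2,0,0,0,60],[0.2,0,0,0,60],[0,0,0,0,60]])

```text
t: 11.25
ee_pos: [630.3, -63.1, 20.2]
orientation: [3.12, 0.371, 0.0]
ft_force: [0.3, 0.2, -0.2]
width: 52.7
grasp_force: 0.0
```

Emit:
move_arm(rows=[[0.1,0,0,0,60],[0.1,0,0,0,60],[0,0,0,0,60]])

```text
t: 11.62
ee_pos: [631.2, -62.9, 20.1]
orientation: [-3.12, -0.372, 0.002]
ft_force: [-5.0, -2.9, 3.1]
width: 52.7
grasp_force: 2.3
```

Emit:
move_arm(rows=[[0.1,0,0,0,60],[0,0,0,0,60]])

```text
t: 11.88
ee_pos: [631.2, -62.8, 20.1]
orientation: [-3.119, -0.372, 0.005]
ft_force: [-7.2, -3.5, 5.3]
width: 52.9
grasp_force: 4.0
```

Contact with the long bar came where predicted (TCP corner x about -76.5), at 8 N. Now I'll go round to the end.

Emit:
move_arm(rows=[[-1.5,0,0,0,60],[-1.5,0,0,0,60],[0,0,-4,0,34],[0,0,-4,0,34],[0,0,-4,0,34],[2.4,3.3,0,0,34],[2.4,3.3,0,0,34],[2.3,3.3,0,0,34],[0,0,0,-9,34],[0,0,0,-9,34]])

```text
t: 13.12
ee_pos: [695.6, -149.6, 139.6]
orientation: [-3.021, -0.861, -0.0]
ft_force: [0.1, -0.5, -0.9]
width: 29.8
grasp_force: 0.0
```

Emit:
move_arm(rows=[[0,0,0,-9,34],[0,0,0,-9,34],[0,0,0,-9,34],[0,0,0,-9,34],[0,0,0,-9,34],[0,0,0,-9,34],[0,0,0,-9,34],[0,0,0,-9,34],[0,0,0,0,34]])

```text
t: 14.25
ee_pos: [695.5, -149.1, 140.0]
orientation: [-1.945, -2.467, -0.0]
ft_force: [0.0, 0.8, 0.3]
width: 29.7
grasp_force: 0.0
```

Run:
```python
from st import *
st(-34,-170,20)
im=optics.get_image("scene"); cv2.imwrite("pics/scene3.png",im)
cv2.imwrite("pics/c3.png",cv2.resize(im[150:270,180:340],None,fx=4.9,fy=4.9,interpolation=cv2.INTER_CUBIC))
```

```text
t 14.25 corner xy [ -34.3 -171.5] z 140.0 yaw rel 89.9 w 29.7 F [0.  0.8 0.3] q6 -0.46
shift cm [ 0.14  0.03 12.  ]
```

View pics/c3.png

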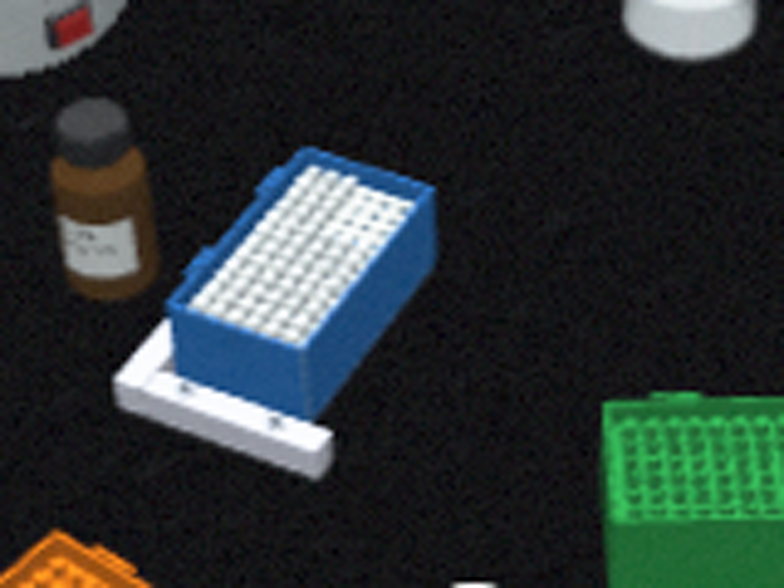

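The scene crop shows the box along the long bar, its left end a little short of the short bar at (175–310, 390). Next: down, then push +y.

Emit:
move_arm(rows=[[0,0,4,0,34],[0,0,4,0,34],[0,0,4,0,34],[0,0,0,0,34],[0.7,0,0,0,34],[0.7,0,0,0,34],[0.6,0,0,0,34],[0.5,0,0,0,34],[0.5,0,0,0,34],[0.5,0,0,0,34]])

```text
t: 15.55
ee_pos: [687.9, -114.9, 20.3]
orientation: [1.943, 2.468, -0.0]
ft_force: [0.2, -0.7, 0.3]
width: 29.9
grasp_force: 0.4
```

Emit:
move_arm(rows=[[0.3,0,0,0,34],[0.2,0,0,0,34],[0.1,0,0,0,34],[0,0,0,0,34]])

```text
t: 16.05
ee_pos: [686.4, -109.1, 20.1]
orientation: [-1.943, -2.468, -0.0]
ft_force: [-0.1, -0.0, 0.7]
width: 30.2
grasp_force: 0.0
```

```bash
python3 st.py -34 -128 20
```

```text
t 16.05 corner xy [ -33.8 -130.4] z 20.1 yaw rel 89.99 w 30.2 F [-0.1 -0.   0.7] q6 -0.41
shift cm [ 0.24 -0.02  0.01]
```

Emit:
move_arm(rows=[[0.1,0,0,0,34],[0.1,0,0,0,34],[0,0,0,0,34]])

```text
t: 16.42
ee_pos: [686.5, -108.6, 20.7]
orientation: [1.942, 2.467, -0.001]
ft_force: [1.1, -6.3, 1.6]
width: 30.2
grasp_force: 2.9
```

Emit:
move_arm(rows=[[0.1,0,0,0,34],[0,0,0,0,34]])

```text
t: 16.68
ee_pos: [686.5, -108.5, 20.9]
orientation: [1.941, 2.466, -0.002]
ft_force: [-0.1, -8.4, 2.4]
width: 30.0
grasp_force: 4.4
```

Emit:
move_arm(rows=[[0.1,0,0,0,34],[0,0,0,0,34]])

```text
t: 16.92
ee_pos: [686.5, -108.4, 21.2]
orientation: [1.94, 2.465, -0.002]
ft_force: [0.4, -12.3, 3.8]
width: 29.9
grasp_force: 5.9
```

End contact is firm at 12 N. Now I'll re-press the long side, since the end push could have loosened it.

Emit:
move_arm(rows=[[-1.5,0,0,0,34],[-1.5,0,0,0,34],[0,0,-4,0,34],[0,0,-4,0,34],[0,0,-4,0,60],[3.2,-2.5,0,0,60],[3.2,-2.5,0,0,60],[3.2,-2.4,0,0,60],[0,0,0,9,60],[0,0,0,9,60]])

```text
t: 18.18
ee_pos: [597.9, -58.4, 140.3]
orientation: [-2.31, -2.128, -0.0]
ft_force: [0.0, -0.3, 0.3]
width: 52.7
grasp_force: 0.0
```

Emit:
move_arm(rows=[[0,0,0,9,60],[0,0,0,9,60],[0,0,0,9,60],[0,0,0,9,60],[0,0,0,9,60],[0,0,0,9,60],[0,0,0,9,60],[0,0,0,9,60],[0,0,0,0,60]])

```text
t: 19.3
ee_pos: [598.1, -58.8, 140.0]
orientation: [-3.119, -0.373, 0.001]
ft_force: [-0.1, 0.1, -0.6]
width: 52.4
grasp_force: 0.0
```

Run:
```python
from st import *
st(-100,-60,20)
im=optics.get_image("scene"); cv2.imwrite("pics/scene4.png",im)
cv2.imwrite("pics/c4.png",cv2.resize(im[160:260,190:330],None,fx=5.5,fy=5.5,interpolation=cv2.INTER_CUBIC))
```

```text
t 19.3 corner xy [-107.8  -60.8] z 140.0 yaw rel 0.06 w 52.4 F [-0.1  0.1 -0.6] q6 1.21
shift cm [ 0.78 -0.07 12.  ]
```

View pics/c4.png

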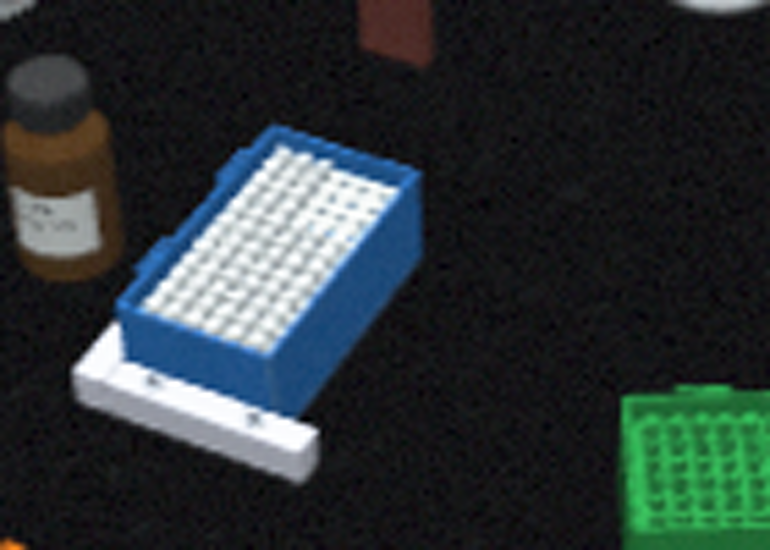

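The box end meets the short bar along (120,362)–(295,415) and the bottle hasn't moved. Pressing +x now.

Emit:
move_arm(rows=[[0,0,4,0,60],[0,0,4,0,60],[0,0,4,0,60],[0.8,0,0,0,60],[0.8,0,0,0,60],[0.6,0,0,0,60],[0.4,0,0,0,60],[0.3,0,0,0,60],[0.1,0,0,0,60],[0,0,0,0,60]])

```text
t: 20.6
ee_pos: [627.2, -51.5, 20.2]
orientation: [-3.12, -0.371, 0.0]
ft_force: [0.2, 0.2, 0.6]
width: 52.6
grasp_force: 0.0
```

Emit:
move_arm(rows=[[0.1,0,0,0,60],[0.1,0,0,0,60],[0,0,0,0,60]])

```text
t: 20.98
ee_pos: [628.3, -51.1, 20.0]
orientation: [-3.119, -0.372, 0.003]
ft_force: [-3.3, -2.1, 3.0]
width: 52.9
grasp_force: 2.0
```

```bash
python3 st.py -76 -60 20
```

```text
t 20.98 corner xy [-76.6 -60.4] z 20.0 yaw rel 0.01 w 52.9 F [-3.3 -2.1  3. ] q6 1.23
shift cm [ 0.06 -0.04  0.  ]
```

Emit:
move_arm(rows=[[0.1,0,0,0,60],[0.1,0,0,0,60],[0.0,0,0,0,60]])

```text
t: 21.35
ee_pos: [628.3, -51.0, 19.9]
orientation: [-3.119, -0.372, 0.009]
ft_force: [-10.1, -3.3, 8.5]
width: 52.6
grasp_force: 5.3
```

Emit:
move_arm(rows=[[-1.5,0,0,0,60],[-1.5,0,0,0,60],[0,0,-4,0,34],[0,0,-4,0,34],[0,0,-4,0,34],[2.4,3.3,0,0,34],[2.4,3.3,0,0,34],[2.3,3.3,0,0,34],[0,0,0,-9,34],[0,0,0,-9,34]])

```text
t: 22.6
ee_pos: [693.8, -137.7, 139.6]
orientation: [-3.021, -0.861, -0.0]
ft_force: [-0.1, 0.9, -0.5]
width: 29.4
grasp_force: 0.0
```

Emit:
move_arm(rows=[[0,0,0,-9,34],[0,0,0,-9,34],[0,0,0,-9,34],[0,0,0,-9,34],[0,0,0,-9,34],[0,0,0,-9,34],[0,0,0,-9,34],[0,0,0,-9,34],[0,0,0,0,34]])

```text
t: 23.72
ee_pos: [693.8, -137.2, 140.0]
orientation: [-1.945, -2.467, -0.0]
ft_force: [-0.3, 0.3, 0.3]
width: 30.0
grasp_force: 0.0
```

```bash
python3 st.py -34 -165 20
```

```text
t 23.73 corner xy [ -33.2 -159.5] z 140.0 yaw rel 89.9 w 30.0 F [-0.3  0.3  0.3] q6 -0.45
shift cm [-0.56 -0.08 12.  ]
```

Emit:
move_arm(rows=[[0,0,4,0,34],[0,0,4,0,34],[0,0,4,0,34],[0.8,0,0,0,34],[0.8,0,0,0,34],[0.6,0,0,0,34],[0.4,0,0,0,34],[0.2,0,0,0,34],[0.1,0,0,0,34],[0,0,0,0,34]])

```text
t: 24.98
ee_pos: [687.4, -109.1, 20.2]
orientation: [1.944, 2.468, 0.0]
ft_force: [-0.1, 0.6, 0.4]
width: 29.8
grasp_force: 0.0
```

Emit:
move_arm(rows=[[0.1,0,0,0,34],[0.1,0,0,0,34],[0.1,0,0,0,34],[0,0,0,0,34]])

```text
t: 25.48
ee_pos: [687.4, -108.4, 20.8]
orientation: [1.941, 2.466, -0.002]
ft_force: [-0.2, -9.0, 2.8]
width: 30.0
grasp_force: 4.4
```

```bash
python3 st.py -34 -130 20
```

```text
t 25.48 corner xy [ -32.7 -129.9] z 20.8 yaw rel 90.01 w 30.0 F [-0.2 -9.   2.8] q6 -0.41
shift cm [-0.01 -0.13  0.08]
```

Emit:
move_arm(rows=[[-1.5,0,0,0,34],[-1.5,0,0,0,34],[0,0,-4,0,34],[0,0,-4,0,34],[0,0,-6,0,34],[-3,0,-4,0,34],[-6,0,0,0,34],[-6,0,0,0,34],[-6,0,0,0,34],[-6,0,0,0,34]])

```text
t: 26.72
ee_pos: [757.1, -400.2, 200.0]
orientation: [-1.944, -2.468, -0.001]
ft_force: [0.7, 0.2, 1.3]
width: 29.8
grasp_force: 0.0
```

Run:
```python
from st import *
a=optics.get_image("top");b=optics.get_image("scene")
cv2.imwrite("pics/top5.png",a);cv2.imwrite("pics/scene5.png",b)
f=lambda x,s:cv2.resize(x,None,fx=s,fy=s,interpolation=cv2.INTER_CUBIC)
cv2.imwrite("pics/c5.png",np.hstack([f(a[110:220,225:325],4),f(b[160:270,190:290],4)]))
```

```text
(no output)
```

View pics/c5.png

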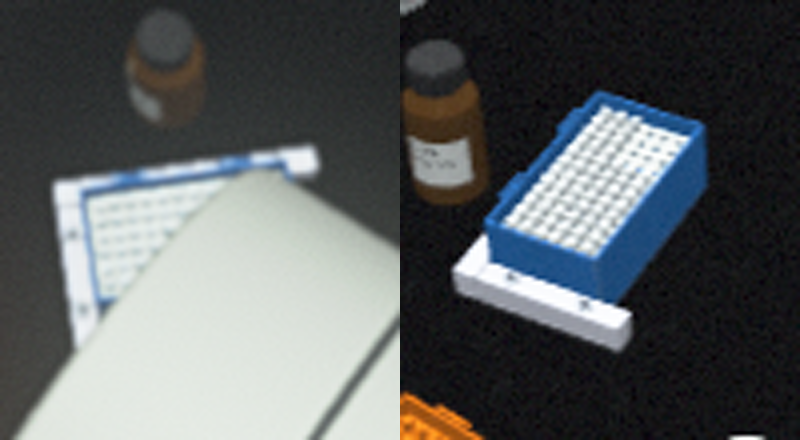

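Both views show the box tight to both bars. I'll do one numeric check from the c4 and c5 rim corners before handing in.

Run:
```python
from fit import *
from st import C,A
import numpy as np
M=R.from_euler("z",A).as_matrix()
P=np.array([(0,0,45),(-66,0,45),(-66,-118,45),(0,-118,45)],float)@M.T+[688,26,0]
print("scene pred home",((proj(cs,P)-[190,160]+.5)*5.5-.5).round().tolist(),"seen",[(120,303),(272,352),(422,172),(272,127)])
P[:,:2]+=[1.2,-.8]
print("top pred home (4x crop)",((proj(ct,P)-[225,110]+.5)*4-.5).round().tolist(),"seen (82,192) left-top corner, (287,165) right-top")
a=[cv2.imread(f"pics/{n}.png").astype(int) for n in("scene0","scene5")]
for n,(x,y) in dict(bottle=(201,191),beaker=(320,138),crucible=(277,280)).items(): print(n,"mean diff",np.abs(a[0]-a[1])[y-25:y+25,x-18:x+18].mean().round(1))
```

```text
scene pred home [[117.0, 307.0], [270.0, 361.0], [421.0, 173.0], [274.0, 127.0]] seen [(120, 303), (272, 352), (422, 172), (272, 127)]
top pred home (4x crop) [[80.0, 190.0], [96.0, 304.0], [309.0, 273.0], [290.0, 160.0]] seen (82,192) left-top corner, (287,165) right-top
bottle mean diff 6.2
beaker mean diff 2.7
crucible mean diff 3.9
```

```bash
python3 -c "
from workcell import close_job
print(close_job())"
```

```text
the job is handed in; nothing more can be done
None
```

I pushed the blue tip box home into the corner and handed the job in at about 27 s. It stopped hard at the same spot in two presses on each side (about 10 N), camera checks agree to 1–2 mm, and the bottle, beaker and crucible show no movement.

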